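# Seat the shoe carrier on the wear gauge's three balls

### The arm

A 6-joint arm with a two-finger parallel gripper is mounted at the origin on the work surface. World frame = base frame: x ahead of the robot, y to its left, z up, the work surface at z = 0. Lengths are in m, angles in degrees, forces in N, time in s.
With the tool pointing down it reaches from about 0.4 to 0.825 m from the base axis. Payload 7 kg.
Tool frame: the origin (TCP) lies midway between the tips of the shut fingers; the grasp point (between the pads) lies 19 mm behind it (r.grip_point_offset is the z of the grasp point in the tool frame, in m); z points along the fingers, y is the line along which they close (so a half turn about z gives the same grasp; the last joint's range is limited). The gripper opens to 88 mm and grips with 3 to 60 N. Pads are 19 mm wide; open, the fingers measure 130 mm over their backs; the gripper's body (78 mm by 193 mm) begins 47 mm behind the grasp point.
Start: joints at [-58.665, 20.546, 0.682, 0, -70.136, -16.507], TCP at [0.173, -0.653, 0.193] pointing down, gripper open.
Joint ranges: [-176.03, 176.03], [-82.01, 121.73], [-58.28, 71.71], [-173.87, 95.51], [-174.79, -0.11], [-173.66, 173.66]. Speed limits (degrees/s): [136.94, 136.94, 172.46, 180, 180, 180].

### API

Orientations are given as [roll, pitch, yaw] about the fixed x, y, z axes, in that order (R = Rz(yaw) Ry(pitch) Rx(roll)).
In Python, from plant import r, viewer, recognise, outline_of, pinpoint gives the robot as it stands.
- The arm moves only by the tool move_arm, never from a script. Its argument "targets" is a list of rows, each a list of 2 entries, a list of its own where there are three numbers: the shift along the tool's x, y, z in cm, then the turn, a rotation vector about the tool's x, y, z in rad. A call has 1 to 5 rows; each row is the pose to reach, as a shift and turn from the pose commanded when the call began, along the tool's axes at that moment; what a row does not reach only later rows make up. A row lasts 1/8 s, in which the tool goes at most 62.5 mm and 10.7 degrees, less where a joint would pass 70% of its speed; a pose out of reach is approached as far as the arm can. A call with a gripper value outside its range is refused whole. "jaw" is the finger opening in cm, from 0 to 8.76, set as the call begins (left out, the last holds). The fingers move at their own pace and stop on an object; "squeeze" is the grip in N (left out, the last holds). Time passes only in rows, so rows that repeat a pose let the fingers close. It gives the time, the measured TCP pose, the force, the opening and the grip force at its end, in the units of the state.
- r.get_state(): the state, without advancing time (a new reading comes with each control period).
- viewer.capture(name): name is "scene" or "top" or "wrist"; returns a dict with "image" (480x640x3 uint8, blue, green, red), "intrinsics" (3x3 intrinsics, pixels), "D" ([k1, k2, p1, p2, k3] as OpenCV has them; the pictures are not rectified), "camera_from_world" (4x4, takes a point from world to camera coordinates). Camera axes: x right, y up, looking along -z (the intrinsics and any distortion apply to the point x, -y, -z); pixel columns grow to the right and rows downward; lengths in m; the calibration is good to about 2 mm. A picture is of the moment at which its call begins. There is no depth.
- r.close_job(): hands the job in; it is judged then, once.
Trained networks look in the newest picture that a camera, given by its name, has taken for a name from the list of things; names that differ only in an ending like _2 or _b are one class to them, and where a whole thing is asked for, a point or a joint stands for the part that bears it (a point fixed in the world has none). Each returns a list of dicts, best first, with "score" (0 to 1); they miss things now and then, are a little off and sometimes report something else, mostly with a low value. They report only what shows in the picture. A call takes as long as a camera call. They do not tell look-alikes from the thing itself.
- recognise(label, camera): "box" ([left, top, right, bottom] in pixels, round what is visible of it).
- outline_of(label, camera): "mask" (480x640 bool, what is visible of it) and "box" ([left, top, right, bottom] in pixels, round what is visible of it).
- pinpoint(label, camera): "location" ([row, column] in pixels: a listed point, or the origin of a listed thing).
The state is a dict: "time_s": time; "joints": joint angles; "qd": joint speeds; "joint_torque": joint torques, N m; "tcp_pos": TCP position; "eef_rot": TCP orientation; "contact_force": force on the tool from outside, world axes, zero at the start; "moment": the same for the moment, N m; "gripper_width": finger opening in m; "gripper_force": force on a finger pad.
Only numpy, scipy, OpenCV 4.12 (cv2) and the standard library are available. Lean on these libraries where they do the work, as an engineer would, in place of code of your own. Each camera call takes 0.05 s, during which the arm holds its last target. There are 200 camera calls.

### The job

Pick up the aluminium shoe-carrier plate by its fin and set it on the three steel balls of the green wear gauge, tongue end towards the gauge head, pressing it gently down past the two spring catches until it sits fully home on all three balls, and let go. Do not force it against the balls or drop it, and leave the graphite shoe, the insulator and the pin where they lie.

Things in the scene. Friction and masses are not known exactly. Their poses are not given: they have to be found in the camera images.
- carrier: Loose aluminium shoe-carrier plate, 0.4-0.65 kg, 120 (x) x 134 (y) x 72 mm. Origin: centre of its outline at the lowest point (underside of the rods), z up. Plate z 8-17 mm, 120 mm wide, its +x end a tongue 60 mm wide. Round 10 mm rims along x at y +-62 mm, axis z 13 mm. Beneath, three pairs of 10 mm rods: each pair is a groove pointing to the centre, for one ball.
- fin_top (a point): Middle of the top of the carrier's grip fin, at carrier (0, 0, 72) mm. The fin is 16 mm thick in y, 50 mm long in x and stands 55 mm above the plate: pinch it across y from above.
- seat_a (a point): Point of the carrier where the centre of ball A lies when home: carrier (45, 0, -5) mm, under the tongue.
- seat_b (a point): The same for ball B: carrier (-30, 38, -5) mm.
- seat_c (a point): The same for ball C: carrier (-30, -38, -5) mm.
- gauge: Fixed green wear gauge, casting 330 x 230 x 35 mm (x -100 to 230). Origin: its underside, below the ball bed's nominal middle; z up; +x towards its box head (front face x 135, 135 mm tall, crank at its side). On the dark steel bed are three 20 mm balls: A at (45, 0), B (-30, 38), C (-30, -38) mm from the middle. Home, the carrier's axes lie along the gauge's.
- bed_low (a point): Point fixed to the gauge at (0, 0, 66) mm: where the carrier's origin comes when home if the bed is central and at its lowest. The bed itself is not reported: the crank left it 0 to 45 mm higher, and it may sit up to 1.5 mm off in x and in y, so home must be felt. Held rigidly off-centre, the plate binds; each ball may take at most 25 N.
- catches (a point): Point fixed to the gauge at (-2, 0, 86) mm, midway between the two spring catches with the bed lowest; they rise with the bed. Each is a 16 mm round steel nose springing inwards along y at y +-69 mm from a green post (inner face y +-88, top 33 mm above the home plate's origin). Rims meet the noses 18 mm above home; 10-20 N pushes past; over centre at 7 mm, then they pull it home with some 8-12 N.
- shoe: Cracked dark graphite shoe segment, 92 x 34 x 26 mm, lying loose on the robot's side of the gauge; origin: centre of its underside. Leave it.
- insulator: Squat brown ribbed ceramic insulator, 64 mm across, 50 mm tall, standing beside the carrier; origin: centre of its underside. Leave it.
- pin: Nickel spring pin, 10 mm thick, 45 mm long, lying beyond the carrier's tongue; origin: its underside. Leave it.
Mind the look-alikes: they are no part of the job. There is more than one size of the carrier; the one meant has the size given above.

How it is judged (in metres and radians):
At the end, for the whole second after the job is handed in: The centre of each of the three balls lies within 2.5 mm of its seat point on the carrier (home in all three grooves, both catches passed), and the carrier is at rest (under 10 mm/s) (distance between seat_a and ball_a below 0.0025 m and distance between seat_b and ball_b below 0.0025 m and distance between seat_c and ball_c below 0.0025 m and linear speed of carrier below 0.01 m/s); the robot touches nothing.
It fails at once if A ball takes more than 25 N from the carrier (forced, or dropped on) (contact force between carrier and ball_a above 25 N or contact force between carrier and ball_b above 25 N or contact force between carrier and ball_c above 25 N).
It fails at once if Any of the shoe, insulator or pin is moved by more than 20 mm (distance of any of shoe, insulator, pin from where it was at the start of the episode above 0.02 m).
It also fails if it takes over 53 s, if anything falls off the work surface, if the arm or the gripper's body presses on something with over 40 N, if the wrist force passes 120 N, or if a joint passes its speed limit or range.

## Working session

There is one attempt and no reset: what is moved stays moved. The work goes in short steps, Python scripts to look and compute and a tool call to move; the robot and the scene stay as the last step left them, time stands still between calls to the robot, and variables do not carry over. Pictures are saved under pics/ and viewed, at most 12 in all, crops included, and the job is handed in when it is done.

Besides the shell and the picture viewer there is one more tool, called after ">>>" by a JSON object that holds its "name" and its "arguments", one argument or row to a line. move_arm: Moves the arm, as the interface text tells. Its arguments: {"type":"object","properties":{"targets":{"type":"array","items":{"type":"array"}},"jaw":{"type":"number"},"squeeze":{"type":"number"}},"required":["targets"]}

```bash
ls; mkdir -p pics; cat > h.py <<'E'
import numpy as np,cv2
from plant import r,viewer,recognise,outline_of,pinpoint
def px(c,P):
    P=np.atleast_2d(P).astype(float);T=np.array(c["camera_from_world"])
    q=P@T[:3,:3].T+T[:3,3];q=q*[1,-1,-1]
    return cv2.projectPoints(q,np.zeros(3),np.zeros(3),np.array(c["intrinsics"]),np.array(c["D"]))[0][:,0]
def ray(c,uv):
    T=np.array(c["camera_from_world"]);n=cv2.undistortPoints(np.array([[uv]],float),np.array(c["intrinsics"]),np.array(c["D"]))[0,0]
    R=T[:3,:3];return -R.T@T[:3,3],R.T@np.array([n[0],-n[1],-1])
def atz(c,uv,z):
    o,d=ray(c,uv);return o+d*(z-o[2])/d[2]
E
python3 - <<'E'
from h import *
np.set_printoptions(precision=4,suppress=True)
print(r.get_state(), r.grip_point_offset)
ims=[]
for n in("scene","top"):
    c=viewer.capture(n);cv2.imwrite(f"pics/{n}0.png",c["image"])
    T=np.array(c["camera_from_world"]);print(n,"cam",-T[:3,:3].T@T[:3,3])
    for l in("carrier","gauge","shoe","insulator","pin"):
        print(l,[(round(d["score"],2),np.round(d["box"]).tolist()) for d in recognise(l,n)[:4]],
          [(round(d["score"],2),np.round(d["location"]).tolist()) for d in pinpoint(l,n)[:4]])
    for l in("fin_top","bed_low","catches","seat_a"):
        print(l,[(round(d["score"],2),np.round(d["location"],1).tolist()) for d in pinpoint(l,n)[:4]])
E
```

```text
pics
{'time_s': 0.0, 'joints': array([-58.6657,  20.5914,   0.6332,  -0.0195, -70.1355, -16.5055]), 'qd': array([ 0.0427,  0.0114,  0.1229, -0.0303,  0.0476,  0.0411]), 'joint_torque': array([ -0.0007, -58.2729,  29.3055,   6.9974,   0.0069,  -0.0002]), 'tcp_pos': array([ 0.1726, -0.652 ,  0.1919]), 'eef_rot': array([ 179.9049,   -0.0091, -165.1778]), 'contact_force': array([0.7742, 0.4374, 0.8716]), 'moment': array([-0.0562, -0.0308, -0.0194]), 'gripper_force': 0.0, 'gripper_width': 0.08727014017430582} -0.0188
scene cam [0.7514 0.468  0.7359]
carrier [(0.96, [242.0, 341.0, 309.0, 396.0]), (0.71, [339.0, 316.0, 434.0, 403.0]), (0.57, [444.0, 308.0, 505.0, 360.0])] [(0.92, [361.0, 383.0]), (0.76, [338.0, 471.0]), (0.58, [372.0, 275.0])]
gauge [(0.88, [148.0, 166.0, 339.0, 289.0])] []
shoe [(0.72, [314.0, 160.0, 350.0, 193.0])] [(0.95, [181.0, 332.0])]
insulator [(0.73, [313.0, 276.0, 351.0, 318.0])] [(0.58, [304.0, 330.0]), (0.19, [369.0, 407.0])]
pin [(0.44, [334.0, 408.0, 348.0, 437.0])] [(0.47, [423.0, 340.0])]
fin_top [(0.68, [357.5, 274.1]), (0.63, [321.2, 476.9]), (0.56, [340.5
[... 336 characters left out ...]
0]), (0.8, [330.0, 220.0]), (0.75, [185.0, 263.0])]
gauge [(0.86, [361.0, 135.0, 471.0, 292.0])] []
shoe [(0.86, [409.0, 307.0, 452.0, 325.0]), (0.54, [286.0, 231.0, 312.0, 265.0])] [(0.61, [318.0, 429.0]), (0.24, [256.0, 230.0])]
insulator [(0.71, [283.0, 233.0, 312.0, 265.0]), (0.7, [359.0, 137.0, 471.0, 290.0]), (0.69, [202.0, 228.0, 266.0, 290.0])] [(0.65, [244.0, 298.0])]
pin [(0.36, [205.0, 229.0, 267.0, 292.0])] [(0.66, [211.0, 209.0])]
fin_top [(0.98, [180.1, 261.4]), (0.94, [332.6, 219.1]), (0.79, [258.0, 229.2]), (0.71, [272.2, 220.7])]
bed_low []
catches [(0.43, [210.9, 207.4])]
seat_a [(0.89, [315.3, 225.2]), (0.86, [266.2, 257.0]), (0.81, [239.2, 232.0]), (0.77, [201.5, 262.0])]
```

View pics/scene0.png

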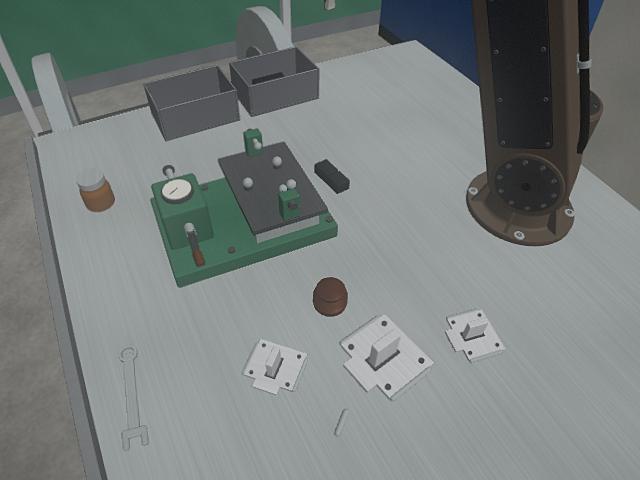

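View pics/top0.png

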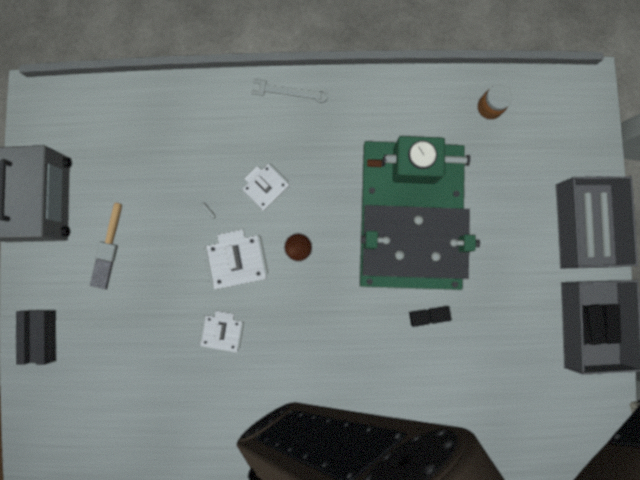

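The scene shows three carrier-like plates: in the top view at (238,258), (263,186) and (222,332). The large one at (238,258) should be the one meant, because it spans about 60 px and the other two about 42 px. The gauge is at (415,215) in the top view, with its head pointing up (+x world). Next I check sizes metrically and take one enlarged crop.

```bash
cat >> h.py <<'E'
def tri(obs):
    A=np.zeros((3,3));b=np.zeros(3)
    for c,uv in obs:
        o,d=ray(c,uv);d=d/np.linalg.norm(d);M=np.eye(3)-np.outer(d,d);A+=M;b+=M@o
    return np.linalg.solve(A,b)
E
python3 - <<'E'
from h import *
np.set_printoptions(precision=4,suppress=True)
C={n:viewer.capture(n) for n in("scene","top")}
pairs={"big":((387,340.5),(229.2,258)),"fin0":((274.1,357.5),(261.4,180.1)),"fin2":((476.9,321.2),(219.1,332.6))}
for k,(s,t) in pairs.items(): print(k,"tri",tri([(C["scene"],s),(C["top"],t)]),"top z72",atz(C["top"],t,.072),"scene z72",atz(C["scene"],s,.072))
for d in outline_of("carrier","top")[:3]:
    m=d["mask"].astype(np.uint8);cn=max(cv2.findContours(m,0,1)[0],key=cv2.contourArea)
    w=np.array([atz(C["top"],p[0],.013)[:2] for p in cn],np.float32)*1000
    print(d["score"],d["box"],cv2.minAreaRect(w))
t=C["top"]["image"];a=t[160:355,190:320];b=t[130:325,350:480]
cv2.imwrite("pics/c1.png",np.hstack([cv2.resize(a,(400,600),interpolation=2),cv2.resize(b,(400,600),interpolation=2)]))
cv2.imwrite("pics/c2.png",cv2.resize(C["scene"]["image"][125:275,145:345],(800,600),interpolation=2))
E
```

```text
big tri [0.469  0.1805 0.0679] top z72 [0.4677 0.1806 0.072 ] scene z72 [0.4719 0.1815 0.072 ]
fin0 tri [0.6381 0.1135 0.0452] top z72 [0.6353 0.109  0.072 ] scene z72 [0.6402 0.1288 0.072 ]
fin2 tri [0.3066 0.2094 0.0472] top z72 [0.3088 0.2045 0.072 ] scene z72 [0.3229 0.2185 0.072 ]
0.85 [242.1, 162.0, 286.9, 206.6] ((636.823974609375, 112.5392837524414), (80.3921890258789, 92.3901138305664), 44.10200881958008)
0.76 [197.9, 309.2, 245.8, 350.7] ((308.2399597167969, 211.57435607910156), (94.83924102783203, 85.82334899902344), 79.75918579101562)
0.63 [207.3, 232.0, 264.2, 288.9] ((470.9605712890625, 178.93463134765625), (123.22293090820312, 132.7789306640625), 10.064849853515625)
```

View pics/c1.png

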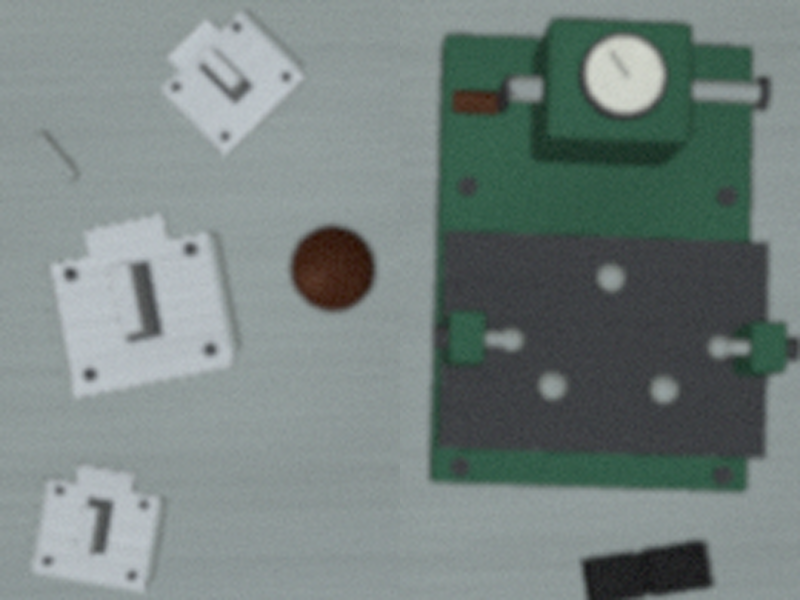

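View pics/c2.png

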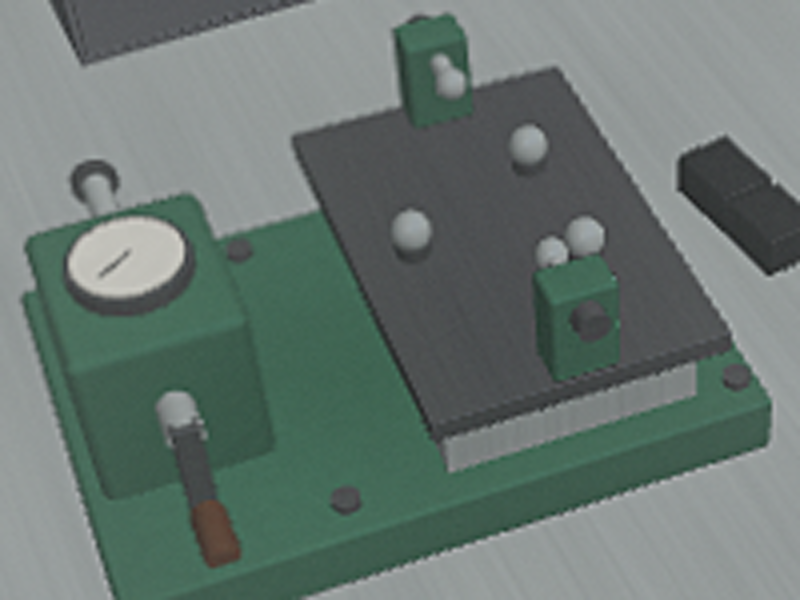

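The crops confirm it: the big plate (crop centre 150,305) measures 123 x 133 mm, with its fin top triangulated at z about 68 mm. The other two are about 80–95 mm with fin tops at about 46 mm, so they are decoys. The gauge has its head towards +x, with balls at crop px A (611,278), B (552,386) and C (664,389). Now I triangulate the balls.

```bash
cat >> h.py <<'E'
from scipy.spatial.transform import Rotation as Ro
def plan(wps,start=None):
    s=r.get_state();p0=np.array(s["tcp_pos"]);R0=Ro.from_euler("xyz",s["eef_rot"],degrees=True)
    if start is not None: p0=np.array(start[:3]);R0=Ro.from_euler("xyz",[180,0,start[3]],degrees=True)
    for x,y,z,yaw in wps:
        d=R0.inv().apply(np.array([x,y,z])-p0)*100;w=(R0.inv()*Ro.from_euler("xyz",[180,0,yaw],degrees=True)).as_rotvec()
        print([np.round(d,2).tolist(),np.round(w,3).tolist()])
def blob(im,uv,rad=7):
    g=cv2.GaussianBlur(cv2.cvtColor(im,6).astype(np.float32),(0,0),.7)
    u,v=map(int,np.round(uv));p=g[v-rad:v+rad+1,u-rad:u+rad+1];th=(np.percentile(p,20)+p.max())/2
    n,l,st,ce=cv2.connectedComponentsWithStats((p>th).astype(np.uint8))
    k=1+np.argmin(np.hypot(*(ce[1:]-rad).T));return ce[k]+[u-rad,v-rad],st[k,4]
E
python3 - <<'E'
from h import *
np.set_printoptions(precision=4,suppress=True)
C={n:viewer.capture(n) for n in("scene","top")}
B={"A":((247.75,182.75),(418.6,220.3)),"B":((291.25,184.25),(399.4,255.4)),"C":((277,161.5),(435.8,256.4))}
P={}
for k,(s,t) in B.items():
    (a,na),(b,nb)=blob(C["scene"]["image"],s),blob(C["top"]["image"],t)
    P[k]=tri([(C["scene"],a),(C["top"],b)]);print(k,a,na,b,nb,P[k])
A,Bb,Cc=P["A"],P["B"],P["C"]
d=A-(Bb+Cc)/2;e=Bb-Cc
print("AB",np.linalg.norm(A-Bb),"BC",np.linalg.norm(e),"yaw",np.degrees(np.arctan2(d[1],d[0])),np.degrees(np.arctan2(-e[0],e[1])))
cen=(A+Bb+Cc)/3;print("mid",cen+(0.005*d/np.linalg.norm(d))) 
plan([(.25,-.61,.25,-169),(.36,-.53,.26,-169),(.45,-.42,.26,-170),(.47,-.25,.26,-170),(.47,-.15,.26,-170)])
E
```

```text
A [247.6111 181.6111] 54 [418. 220.] 47 [ 0.5373 -0.2223  0.1044]
B [291.3889 183.3889] 54 [399.16 255.26] 50 [ 0.4639 -0.18    0.1043]
C [277.0833 160.2292] 48 [435.4706 256.4314] 51 [ 0.4597 -0.2562  0.1044]
AB 0.08474155637152812 BC 0.07638267250108598 yaw -3.207595869381464 -3.100928429608389
mid [ 0.492  -0.2198  0.1044]
[[-8.56, 2.13, -5.71], [-0.0, 0.0, 0.067]]
[[-21.24, 7.05, -6.71], [-0.0, 0.0, 0.067]]
[[-32.75, 15.38, -6.71], [-0.0, 0.0, 0.084]]
[[-39.03, 31.31, -6.71], [-0.0, 0.0, 0.084]]
[[-41.59, 40.97, -6.71], [-0.0, 0.0, 0.084]]
```

```bash
python3 - <<'E'
from h import *
plan([(.43,-.48,.26,-170)])
plan([(.5,-.18,.26,-170),(.468,.12,.26,-170)],(.43,-.48,.26,-170))
E
```

```text
[[-29.28, 10.09, -6.71], [-0.0, 0.0, 0.084]]
[[-12.1, 28.33, 0.0], [0.0, 0.0, 0.0]]
[[-14.16, 58.43, 0.0], [0.0, 0.0, 0.0]]
```

>>> {"name": "move_arm", "arguments": {
  "targets": [
    [[-29.3, 10.1, -6.7], [0, 0, 0.084]],
    [[-29.3, 10.1, -6.7], [0, 0, 0.084]],
    [[-29.3, 10.1, -6.7], [0, 0, 0.084]],
    [[-29.3, 10.1, -6.7], [0, 0, 0.084]],
    [[-29.3, 10.1, -6.7], [0, 0, 0.084]]
  ]
}}

```text
time_s: 2.38
tcp_pos: [0.4279, -0.4811, 0.2597]
eef_rot: [-180.0, 0.0, -170.0]
contact_force: [0.9, -0.3, 0.3]
gripper_width: 0.0879
gripper_force: 0.0
```

>>> {"name": "move_arm", "arguments": {
  "targets": [
    [[-12.1, 28.3, 0], [0, 0, 0]],
    [[-12.1, 28.3, 0], [0, 0, 0]],
    [[-12.1, 28.3, 0], [0, 0, 0]],
    [[-12.1, 28.3, 0], [0, 0, 0]],
    [[-12.1, 28.3, 0], [0, 0, 0]]
  ]
}}

```text
time_s: 3.0
tcp_pos: [0.4965, -0.1806, 0.2593]
eef_rot: [-180.0, 0.1, -170.0]
contact_force: [0.6, 0.6, 0.4]
gripper_width: 0.0876
gripper_force: 0.0
```

>>> {"name": "move_arm", "arguments": {
  "targets": [
    [[-2.0, 30.1, 0], [0, 0, 0]],
    [[-2.0, 30.1, 0], [0, 0, 0]],
    [[-2.0, 30.1, 0], [0, 0, 0]],
    [[-2.0, 30.1, 0], [0, 0, 0]],
    [[-2.0, 30.1, 0], [0, 0, 0]]
  ]
}}

```text
time_s: 3.62
tcp_pos: [0.4631, 0.1195, 0.2594]
eef_rot: [180.0, 0.1, -169.9]
contact_force: [2.5, 0.2, -0.1]
gripper_width: 0.0876
gripper_force: 0.0
```

```bash
python3 - <<'E'
from h import *
np.set_printoptions(precision=4,suppress=True)
c=viewer.capture("wrist");cv2.imwrite("pics/w1.png",c["image"])
T=np.array(c["camera_from_world"]);print("cam",-T[:3,:3].T@T[:3,3])
for l,z in(("fin_top",.072),("carrier",0),("seat_a",-.005),("seat_b",-.005),("seat_c",-.005)):
    for d in pinpoint(l,"wrist")[:4]: print(l,round(d["score"],2),np.round(d["location"],1),atz(c,d["location"][::-1],z))
print(px(c,[[.468,.18,.072]]))
E
```

```text
cam [0.3879 0.1057 0.4516]
fin_top 0.92 [225.2 369. ] [0.4733 0.1762 0.072 ]
fin_top 0.84 [ 77.8 435. ] [0.3121 0.2095 0.072 ]
fin_top 0.71 [334.8 290.8] [0.626  0.1113 0.072 ]
carrier 0.93 [313.7 294.2] [0.6361 0.112  0.    ]
carrier 0.69 [ 88.  420.2] [0.3123 0.2144 0.    ]
carrier 0.57 [210.8 364.3] [0.4716 0.1793 0.    ]
seat_a 0.94 [334.1 309.1] [ 0.6683  0.1389 -0.005 ]
seat_a 0.92 [245.6 366. ] [ 0.5194  0.1926 -0.005 ]
seat_a 0.89 [292.6 299.9] [ 0.6043  0.1149 -0.005 ]
seat_a 0.85 [188.6 393.6] [ 0.4369  0.2117 -0.005 ]
seat_b 0.94 [334.1 309.1] [ 0.6683  0.1389 -0.005 ]
seat_b 0.92 [245.6 366. ] [ 0.5194  0.1926 -0.005 ]
seat_b 0.89 [292.6 299.9] [ 0.6043  0.1149 -0.005 ]
seat_b 0.85 [188.6 393.6] [ 0.4369  0.2117 -0.005 ]
seat_c 0.94 [334.1 309.1] [ 0.6683  0.1389 -0.005 ]
seat_c 0.92 [245.6 366. ] [ 0.5194  0.1926 -0.005 ]
seat_c 0.89 [292.6 299.9] [ 0.6043  0.1149 -0.005 ]
seat_c 0.85 [188.6 393.6] [ 0.4369  0.2117 -0.005 ]
[[373.3571 221.2126]]
```

View pics/w1.png

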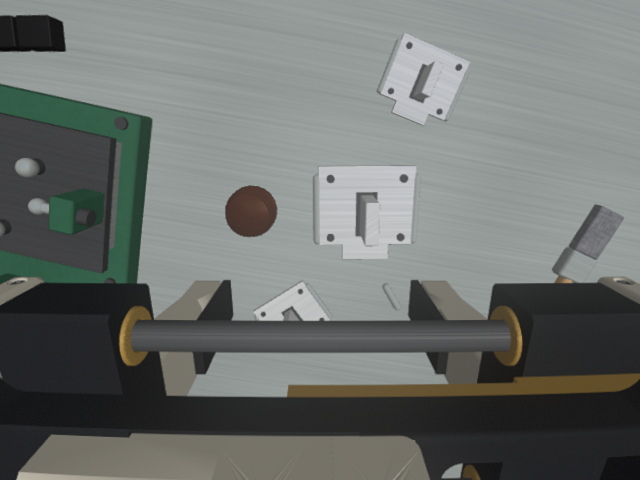

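The wrist picture shows the carrier at (365,210), square to the tool, so yaw is about 10°. The insulator at (251,211) is clear of the finger span. I refine yaw and centre from its four dark holes.

```bash
python3 - <<'E'
from h import *
np.set_printoptions(precision=4,suppress=True)
c=viewer.capture("wrist");t=viewer.capture("top")
def dark(c,uv,rad=5):
    im=cv2.bitwise_not(c["image"]);return blob(im,uv,rad)[0]
for c,pts in((c,[(330,179),(404,178),(330,237),(401,237)]),(t,[(190+x/3.077,160+y/3.077) for x,y in((90,374),(210,349),(70,273),(190,249))])):
    H=np.array([atz(c,dark(c,p),.017)[:2] for p in pts])
    e=[H[1]-H[0],H[3]-H[2],H[2]-H[0],H[3]-H[1]]
    print(H.mean(0),[np.round((np.linalg.norm(v)*1000,np.degrees(np.arctan2(v[1],v[0]))),1).tolist() for v in e])
print(r.get_state()["tcp_pos"])
E
```

```text
[0.4649 0.1777] [[90.5, 100.4], [90.5, 100.5], [75.3, 10.6], [75.0, 10.6]]
[0.4632 0.1746] [[84.6, -80.9], [78.4, -76.1], [66.6, 7.8], [73.3, 12.9]]
[0.4638 0.1162 0.2589]
```

```bash
python3 - <<'E'
from h import *
plan([(.470,.179,.1,-169.5),(.470,.179,.027,-169.5)],(.4635,.118,.2592,-170))
E
```

```text
[[-1.7, 5.89, 15.92], [0.0, 0.0, -0.009]]
[[-1.7, 5.89, 23.22], [0.0, 0.0, -0.009]]
```

>>> {"name": "move_arm", "arguments": {
  "targets": [
    [[-1.7, 5.9, 5.0], [0, 0, -0.009]],
    [[-1.7, 5.9, 10.5], [0, 0, -0.009]],
    [[-1.7, 5.9, 15.9], [0, 0, -0.009]],
    [[-1.7, 5.9, 15.9], [0, 0, -0.009]],
    [[-1.7, 5.9, 15.9], [0, 0, -0.009]]
  ],
  "jaw": 5.5,
  "squeeze": 50
}}

```text
time_s: 4.65
tcp_pos: [0.4717, 0.1783, 0.102]
eef_rot: [180.0, 0.1, -169.5]
contact_force: [0.3, 0.4, 0.6]
gripper_width: 0.0555
gripper_force: 0.0
```

```bash
python3 - <<'E'
from h import *
np.set_printoptions(precision=4,suppress=True)
S=[]
for i in range(4):
    c=viewer.capture("wrist");s=r.get_state();S.append(s["tcp_pos"])
    for d in pinpoint("fin_top","wrist")[:1]: print(round(d["score"],2),d["location"],atz(c,d["location"][::-1],.072))
print(np.array(S),s["eef_rot"])
E
```

```text
0.75 [348.4, 362.2] [0.5378 0.2214 0.072 ]
0.85 [5.1, 425.1] [0.3158 0.2099 0.072 ]
0.63 [4.1, 423.2] [0.3151 0.2085 0.072 ]
0.77 [257.1, 320.2] [0.4727 0.1787 0.072 ]
[[0.472  0.1788 0.1025]
 [0.4717 0.179  0.1025]
 [0.4711 0.1788 0.1018]
 [0.4706 0.1786 0.101 ]] [ 179.9361    0.103  -169.4737]
```

>>> {"name": "move_arm", "arguments": {
  "targets": [
    [[0, 0, 4], [0, 0, 0]],
    [[0, 0, 7.0], [0, 0, 0]],
    [[0, 0, 7.5], [0, 0, 0]],
    [[0, 0, 7.5], [0, 0, 0]],
    [[0, 0, 7.5], [0, 0, 0]]
  ]
}}

```text
time_s: 5.68
tcp_pos: [0.471, 0.179, 0.0262]
eef_rot: [179.9, 0.1, -169.5]
contact_force: [-0.5, 0.3, -0.9]
gripper_width: 0.0553
gripper_force: 0.0
```

>>> {"name": "move_arm", "arguments": {
  "targets": [
    [[0, 0, 0], [0, 0, 0]],
    [[0, 0, 0], [0, 0, 0]],
    [[0, 0, 0], [0, 0, 0]],
    [[0, 0, 0], [0, 0, 0]],
    [[0, 0, 0], [0, 0, 0]]
  ],
  "jaw": 1.0,
  "squeeze": 50
}}

```text
time_s: 6.3
tcp_pos: [0.4703, 0.1786, 0.0249]
eef_rot: [180.0, 0.0, -169.5]
contact_force: [-0.1, 2.2, 0.5]
gripper_width: 0.0154
gripper_force: 50.0
```

>>> {"name": "move_arm", "arguments": {
  "targets": [
    [[0, 0, -1], [0, 0, 0]],
    [[0, 0, -4], [0, 0, 0]],
    [[0, 0, -10], [0, 0, 0]],
    [[0, 0, -16], [0, 0, 0]],
    [[0, 0, -20.5], [0, 0, 0]]
  ]
}}

```text
time_s: 6.92
tcp_pos: [0.4697, 0.178, 0.2326]
eef_rot: [180.0, 0.0, -169.5]
contact_force: [0.7, 0.7, -5.9]
gripper_width: 0.0154
gripper_force: 50.0
```

```bash
python3 - <<'E'
from h import *
np.set_printoptions(precision=4,suppress=True)
S=[]
for i in range(3):
    c=viewer.capture("wrist");s=r.get_state();S.append(np.r_[s["tcp_pos"],s["contact_force"],s["gripper_width"]])
print(np.array(S),s["eef_rot"],s["time_s"],s["gripper_force"],s["moment"])
cv2.imwrite("pics/w2.png",c["image"])
p=np.mean(S,0)[:3];plan([(.492,-.2198,.235,-183.15)],(*p,-169.5))
E
```

```text
[[ 0.4723  0.1789  0.2386  4.5322  1.1833  2.5626  0.0154]
 [ 0.4722  0.1793  0.2356 -0.3407  0.1904 -5.8896  0.0157]
 [ 0.4706  0.1788  0.2322  0.5389  1.0599 -7.1649  0.0157]] [ 179.8604    0.197  -169.476 ] 7.075 49.9918931722641 [ 0.0131  0.1235 -0.0355]
[[5.27, -39.58, 0.04], [0.0, -0.0, 0.238]]
```

View pics/w2.png

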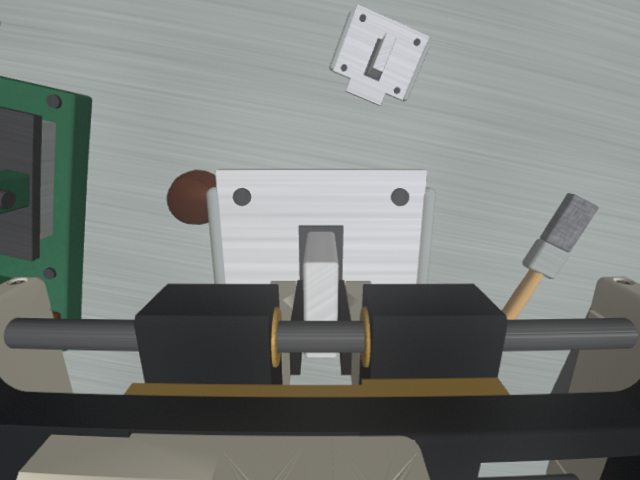

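```bash
python3 - <<'E'
from h import *
np.set_printoptions(precision=4,suppress=True)
Q=[];
for i in range(2):
    c=viewer.capture("wrist");s=r.get_state();p=s["tcp_pos"]
    g=c["image"][:,:,1].astype(float)
    col=cv2.GaussianBlur(g,(0,0),1)[155:190,255:390].mean(1);row=155+np.argmax(np.diff(col))+.5
    T=np.array(c["camera_from_world"]);R=Ro.from_euler("xyz",s["eef_rot"],degrees=True)
    for uv,zc in(((322,row),.017),((242,196),.017),((400,196),.017)):
        w=atz(c,uv,p[2]-.0255+zc);print(uv,R.inv().apply(w-p)*1000)
    print(p,s["contact_force"],s["time_s"])
E
```

```text
(322, np.float64(169.5)) [56.2776  1.0906  8.5231]
(242, 196) [ 41.1172 -45.4817   8.4707]
(400, 196) [41.1052 46.6009  8.5626]
[0.4694 0.1781 0.2298] [-1.4369  0.1592 -7.398 ] 7.125
(322, np.float64(169.5)) [57.0788  0.9946  8.6475]
(242, 196) [ 41.9899 -45.3923   8.6188]
(400, 196) [41.979  46.2863  8.5984]
[0.4688 0.1777 0.2286] [-0.2975 -1.2278 -7.0403] 7.175
```

>>> {"name": "move_arm", "arguments": {
  "targets": [
    [[1.0, -8, 0], [0, 0, 0.08]],
    [[2.0, -16, 0], [0, 0, 0.16]],
    [[3.5, -26, 0], [0, 0, 0.238]],
    [[3.5, -26, 0], [0, 0, 0.238]],
    [[3.5, -26, 0], [0, 0, 0.238]]
  ]
}}

```text
time_s: 7.8
tcp_pos: [0.4812, -0.0871, 0.2274]
eef_rot: [-179.9, -0.3, 176.7]
contact_force: [-0.3, 1.1, -6.5]
gripper_width: 0.0154
gripper_force: 50.0
```

```bash
python3 - <<'E'
from h import *
S=[]
for i in range(2): viewer.capture("wrist");s=r.get_state();S.append(np.r_[s["tcp_pos"]]);
p=np.mean(S,0);print(S,s["eef_rot"])
plan([(.4893,-.2197,.20,-183.15)],(*p,-183.2))
E
```

```text
[array([ 0.48142891, -0.08678514,  0.22753095]), array([ 0.48179119, -0.08527202,  0.22772903])] [-179.96084971   -0.24637571  176.71595324]
[[-1.51, -13.3, 2.76], [0.0, 0.0, -0.001]]
```

>>> {"name": "move_arm", "arguments": {
  "targets": [
    [[-0.5, -5, 0], [0, 0, 0]],
    [[-1.0, -10, 0], [0, 0, 0]],
    [[-1.5, -13.3, 1], [0, 0, 0]],
    [[-1.5, -13.3, 2.7], [0, 0, 0]],
    [[-1.5, -13.3, 2.7], [0, 0, 0]]
  ]
}}

```text
time_s: 8.52
tcp_pos: [0.4896, -0.2162, 0.2003]
eef_rot: [179.9, -0.3, 176.9]
contact_force: [0.2, -0.3, -4.8]
gripper_width: 0.0154
gripper_force: 50.0
```

```bash
python3 - <<'E'
from h import *
S=[]
for i in range(2): w=viewer.capture("wrist");s=r.get_state();S.append(np.r_[s["tcp_pos"],s["contact_force"]]);
c=viewer.capture("scene");t=viewer.capture("top")
S=np.round(S,4);print(S,s["eef_rot"],s["time_s"])
a=cv2.resize(c["image"][100:250,190:390],(800,600),interpolation=2)
cv2.imwrite("pics/s3.png",a);cv2.imwrite("pics/s3_full.png",c["image"]);cv2.imwrite("pics/w3.png",w["image"])
E
```

```text
[[ 0.4904 -0.2163  0.2016 -0.4909  1.2822 -5.0717]
 [ 0.4911 -0.2164  0.2026  0.0534  0.9086 -4.701 ]] [-1.79995810e+02 -7.21963686e-02  1.76976580e+02] 8.625
```

View pics/s3.png

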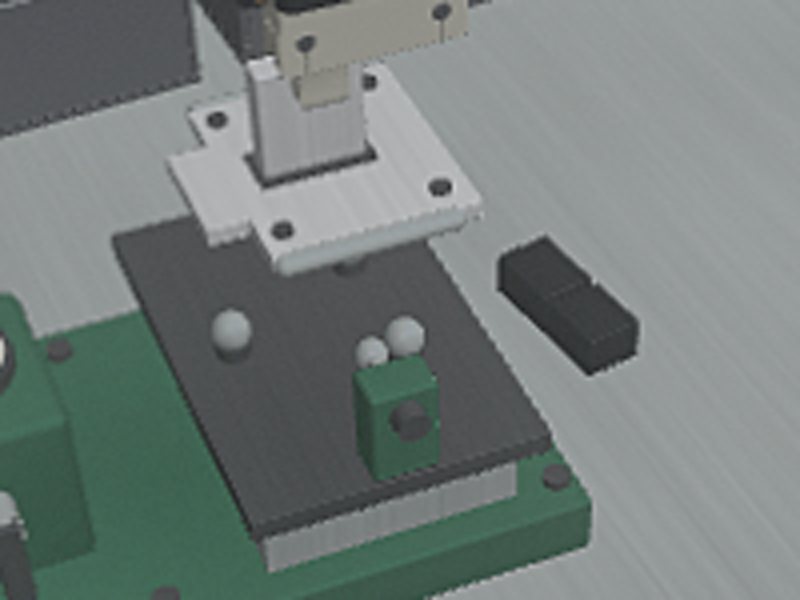

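View pics/w3.png

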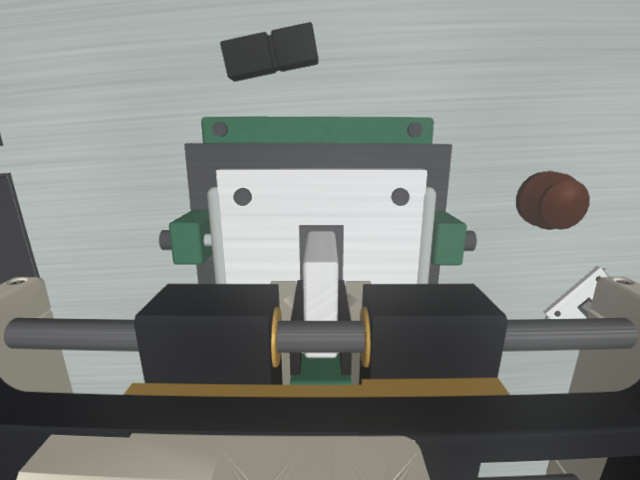

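```bash
python3 - <<'E'
from h import *
from scipy.optimize import least_squares as LS
np.set_printoptions(precision=4,suppress=True)
S=[]
for i in range(3): w=viewer.capture("wrist");s=r.get_state();S.append(s["tcp_pos"])
c=viewer.capture("scene");p=np.mean(S,0);print(p,s["eef_rot"])
hp=[(190+x/4,100+y/4) for x,y in((217,120),(369,82),(440,187),(282,231))]
inv=cv2.bitwise_not(c["image"]);uv=np.array([blob(inv,q,4)[0] for q in hp]);print(uv,hp)
M=np.array([[30,-45,17],[-45,-45,17],[-45,45,17],[30,45,17]])/1000
def pose(v,M): a=v[3];return M@np.array([[np.cos(a),np.sin(a),0],[-np.sin(a),np.cos(a),0],[0,0,1]])+v[:3]
for z in(p[2]-.0275,p[2]-.0255,p[2]-.0235):
    f=LS(lambda v:(px(c,pose([v[0],v[1],z,v[2]],M))-uv).ravel(),[.49,-.22,-.05]);print("carrier z",z,f.x[:2],np.degrees(f.x[2]),"rms",np.sqrt(f.cost/2))
f=LS(lambda v:(px(c,pose(v,M))-uv).ravel(),[.49,-.22,.17,-.05]);print("free",f.x)
ub=np.array([[247.61,181.61],[291.39,183.39],[277.08,160.23]])
Bm=np.array([[45,0,-5],[-30,38,-5],[-30,-38,-5]])/1000
for z in(.1074,.1094,.1114):
    f=LS(lambda v:(px(c,pose([v[0],v[1],z,v[2]],Bm))-ub).ravel(),[.49,-.22,-.05]);print("bed z",z,f.x[:2],np.degrees(f.x[2]),"rms",np.sqrt(f.cost/2))
R=Ro.from_euler("xyz",s["eef_rot"],degrees=True)
g=cv2.GaussianBlur(w["image"].astype(np.float32),(0,0),.8).mean(2)
def edge(rows,c0,c1): 
    q=np.abs(np.diff(g[rows[0]:rows[1],c0:c1].mean(0)));i=q.argmax();return c0+i+.5
eb=[edge((150,165),175,200),edge((150,165),440,465)];ep=[edge((172,186),205,230),edge((172,186),415,440)]
for e,row,z in((eb,157,.0944),(ep,179,p[2]-.0255+.017)):
    q=[R.inv().apply(atz(w,(x,row),z)-p)*1000 for x in e];print(e,np.mean(q,0),q[1][1]-q[0][1])
E
```

```text
[ 0.4915 -0.2168  0.2036] [-179.9972    0.0606  176.9465]
[[243.5    129.2857]
 [281.4    119.6   ]
 [299.25   146.    ]
 [259.8947 156.5789]] [(244.25, 130.0), (282.25, 120.5), (300.0, 146.75), (260.5, 157.75)]
carrier z 0.17605568798271914 [ 0.4916 -0.2204] -3.0498540132472107 rms 0.305330515765228
carrier z 0.17805568798271915 [ 0.4926 -0.2179] -3.0595518659274736 rms 0.32086587909619263
carrier z 0.18005568798271915 [ 0.4936 -0.2154] -3.0693074703354615 rms 0.3613944118048556
free [ 0.4916 -0.2206  0.176  -0.0532]
bed z 0.1074 [ 0.4915 -0.2222] -3.1979425101714134 rms 0.25833665214349294
bed z 0.1094 [ 0.4924 -0.22  ] -3.1947846737813848 rms 0.2032228882596095
bed z 0.1114 [ 0.4932 -0.2178] -3.191615917375906 rms 0.14931545600641377
[np.float64(186.5), np.float64(450.5)] [ 59.3459  -1.7296 109.093 ] 222.70067157116534
[np.float64(216.5), np.float64(426.5)] [52.5824  0.5366  8.4443] 119.67900850717754
```

The scene crop shows the plate held over the bed, tongue towards the head, with the balls at crop px (232,330) and (405,335). In the wrist view the plate spans columns 217–427 and the bed 187–451, so the plate is about 2.3 mm too far in +y. I correct that and go down to just above the noses.

>>> {"name": "move_arm", "arguments": {
  "targets": [
    [[0.05, -0.23, 1], [0, 0, 0.002]],
    [[0.05, -0.23, 2], [0, 0, 0.002]],
    [[0.05, -0.23, 3], [0, 0, 0.002]],
    [[0.05, -0.23, 3.7], [0, 0, 0.002]],
    [[0.05, -0.23, 3.9], [0, 0, 0.002]]
  ]
}}

```text
time_s: 9.55
tcp_pos: [0.4901, -0.2196, 0.1632]
eef_rot: [180.0, -0.1, 176.8]
contact_force: [0.6, -0.2, -5.0]
gripper_width: 0.0156
gripper_force: 50.0
```

>>> {"name": "move_arm", "arguments": {
  "targets": [
    [[0, 0, 0], [0, 0, 0]],
    [[0, 0, 0], [0, 0, 0]],
    [[0, 0, 0], [0, 0, 0]],
    [[0, 0, 0], [0, 0, 0]]
  ]
}}

```text
time_s: 10.05
tcp_pos: [0.4905, -0.2196, 0.1641]
eef_rot: [-180.0, 0.0, 176.8]
contact_force: [0.1, 0.5, -5.4]
gripper_width: 0.0155
gripper_force: 50.0
```

```bash
cat > m.py <<'E'
from h import *
from scipy.optimize import least_squares as LS
np.set_printoptions(precision=4,suppress=True)
S=[]
for i in range(3): w=viewer.capture("wrist");s=r.get_state();S.append(np.r_[s["tcp_pos"],s["contact_force"],s["moment"],s["eef_rot"]])
p=np.mean(S,0);print(p,s["time_s"])
c=viewer.capture("scene");v0=[p[0]+.001,p[1]-.002,p[2]-.0255,-.0535]
M=np.array([[30,-45,17],[-45,-45,17],[-45,45,17],[30,45,17]])/1000
def pose(v,M): a=v[3];return M@np.array([[np.cos(a),np.sin(a),0],[-np.sin(a),np.cos(a),0],[0,0,1]])+v[:3]
inv=cv2.bitwise_not(c["image"]);uv=np.array([blob(inv,q,4)[0] for q in px(c,pose(v0,M))]);print((uv-px(c,pose(v0,M))).round(1).tolist())
for z in(v0[2]-.002,v0[2]):
    f=LS(lambda v:(px(c,pose([v[0],v[1],z,v[2]],M))-uv).ravel(),[.49,-.22,-.05],loss="soft_l1");print("carrier z",z,f.x[:2],np.degrees(f.x[2]),"cost",f.cost)
cv2.imwrite("pics/last_s.png",cv2.resize(c["image"][100:250,190:390],(800,600),interpolation=2));cv2.imwrite("pics/last_w.png",w["image"])
E
python3 m.py
```

```text
[  0.4905  -0.2196   0.164   -0.4334  -0.1745  -5.7347  -0.0157  -0.0062
   0.0298  59.9994   0.0112 176.7779] 10.2
[[0.0, 0.5], [0.5, 0.2], [0.1, 0.4], [-0.1, 0.3]]
carrier z 0.13649745039084932 [ 0.4907 -0.2229] -3.2723232586391586 cost 0.12370348578816714
carrier z 0.13849745039084932 [ 0.4916 -0.2206] -3.2823847954318897 cost 0.0922060642159297
```

>>> {"name": "move_arm", "arguments": {
  "targets": [
    [[0, 0, 0.5], [0, 0, 0]],
    [[0, 0, 0.9], [0, 0, 0]],
    [[0, 0, 1.1], [0, 0, 0]],
    [[0, 0, 1.2], [0, 0, 0]]
  ]
}}

```text
time_s: 10.75
tcp_pos: [0.4908, -0.2195, 0.1525]
eef_rot: [-180.0, 0.0, 176.8]
contact_force: [-1.7, 5.0, 2.6]
gripper_width: 0.0156
gripper_force: 50.0
```

>>> {"name": "move_arm", "arguments": {
  "targets": [
    [[0, 0, 0.1], [0, 0, 0]],
    [[0, 0, 0.2], [0, 0, 0]],
    [[0, 0, 0.2], [0, 0, 0]]
  ]
}}

```text
time_s: 11.12
tcp_pos: [0.4917, -0.2199, 0.1517]
eef_rot: [-179.9, 0.2, 176.8]
contact_force: [-1.7, 4.1, 7.0]
gripper_width: 0.0156
gripper_force: 50.1
```

>>> {"name": "move_arm", "arguments": {
  "targets": [
    [[0, 0, 0.1], [0, 0, 0]],
    [[0, 0, 0.2], [0, 0, 0]],
    [[0, 0, 0.2], [0, 0, 0]]
  ]
}}

```text
time_s: 11.5
tcp_pos: [0.4926, -0.2203, 0.1507]
eef_rot: [-179.9, 0.3, 176.9]
contact_force: [-1.9, 3.8, 11.6]
gripper_width: 0.0154
gripper_force: 50.1
```

>>> {"name": "move_arm", "arguments": {
  "targets": [
    [[0.1, 0.07, 0.1], [0, 0, 0]],
    [[0.1, 0.07, 0.2], [0, 0, 0]],
    [[0.1, 0.07, 0.2], [0, 0, 0]]
  ]
}}

```text
time_s: 11.88
tcp_pos: [0.4925, -0.2197, 0.149]
eef_rot: [-179.9, 0.4, 176.9]
contact_force: [0.2, 2.3, 10.3]
gripper_width: 0.0154
gripper_force: 50.0
```

>>> {"name": "move_arm", "arguments": {
  "targets": [
    [[0, 0, 0.1], [0, 0, 0]],
    [[0, 0, 0.2], [0, 0, 0]],
    [[0, 0, 0.2], [0, 0, 0]]
  ]
}}

```text
time_s: 12.25
tcp_pos: [0.4921, -0.2195, 0.1461]
eef_rot: [-179.9, 0.3, 176.8]
contact_force: [1.9, 1.4, 4.9]
gripper_width: 0.0157
gripper_force: 50.1
```

>>> {"name": "move_arm", "arguments": {
  "targets": [
    [[0, 0, 0.1], [0, 0, 0]],
    [[0, 0, 0.2], [0, 0, 0]],
    [[0, 0, 0.2], [0, 0, 0]]
  ]
}}

```text
time_s: 12.62
tcp_pos: [0.4901, -0.219, 0.1416]
eef_rot: [180.0, 0.1, 176.8]
contact_force: [5.5, -0.3, -5.4]
gripper_width: 0.0151
gripper_force: 50.0
```

>>> {"name": "move_arm", "arguments": {
  "targets": [
    [[0, 0, 0.1], [0, 0, 0]],
    [[0, 0, 0.2], [0, 0, 0]],
    [[0, 0, 0.2], [0, 0, 0]],
    [[0, 0, 0.2], [0, 0, 0]]
  ]
}}

```text
time_s: 13.12
tcp_pos: [0.488, -0.2185, 0.1384]
eef_rot: [180.0, -0.2, 176.7]
contact_force: [2.3, -1.2, -16.4]
gripper_width: 0.0155
gripper_force: 50.0
```

```bash
python3 m.py
```

```text
[  0.488   -0.2185   0.1385   1.9647  -1.8707 -18.0309  -0.7361  -0.8343
  -0.0586 179.9535  -0.1855 176.7464] 13.275
[[-0.1, 0.3], [0.3, 1.1], [-0.0, 0.1], [0.0, 0.3]]
carrier z 0.11096774683334357 [ 0.4885 -0.2216] -3.238047702896779 cost 0.29675923728323395
carrier z 0.11296774683334357 [ 0.4894 -0.2193] -3.2428158930208335 cost 0.325749970260955
```

>>> {"name": "move_arm", "arguments": {
  "targets": [
    [[-0.1, -0.04, 0], [0, 0, 0]],
    [[-0.2, -0.07, 0], [0, 0, 0]],
    [[-0.2, -0.07, 0], [0, 0, 0]],
    [[-0.2, -0.07, 0], [0, 0, 0]]
  ]
}}

```text
time_s: 13.82
tcp_pos: [0.4905, -0.2196, 0.1397]
eef_rot: [180.0, -0.1, 176.8]
contact_force: [-5.2, 0.4, -14.1]
gripper_width: 0.0154
gripper_force: 50.0
```

>>> {"name": "move_arm", "arguments": {
  "targets": [
    [[0, 0, 0.05], [0, 0, 0]],
    [[0, 0, 0.1], [0, 0, 0]],
    [[0, 0, 0.1], [0, 0, 0]],
    [[0, 0, 0.1], [0, 0, 0]]
  ]
}}

```text
time_s: 14.32
tcp_pos: [0.4917, -0.2198, 0.1394]
eef_rot: [-180.0, 0.0, 176.8]
contact_force: [-4.6, 0.6, -9.5]
gripper_width: 0.0157
gripper_force: 50.0
```

```bash
python3 m.py
```

```text
[   0.4919   -0.2197    0.1392   -3.4107    0.8489   -9.4508    0.3538
    1.4326    0.0268 -179.9919    0.0566  176.7881] 14.475
[[0.3, 0.9], [0.9, 1.2], [0.1, -0.1], [0.2, 0.4]]
carrier z 0.11172330496897509 [ 0.492  -0.2221] -3.3193036352387706 cost 0.6195851367479639
carrier z 0.11372330496897509 [ 0.4929 -0.2198] -3.3338599734474164 cost 0.6878761936675082
```

>>> {"name": "move_arm", "arguments": {
  "targets": [
    [[0.1, 0, 0], [0, 0, 0]],
    [[0.2, 0, 0], [0, 0, 0]],
    [[0.25, 0, 0], [0, 0, 0]],
    [[0.25, 0, 0], [0, 0, 0]]
  ]
}}

```text
time_s: 15.02
tcp_pos: [0.4904, -0.2196, 0.1394]
eef_rot: [-180.0, 0.2, 176.8]
contact_force: [4.2, -0.2, -12.3]
gripper_width: 0.0153
gripper_force: 50.0
```

```bash
python3 m.py
```

```text
[   0.4901   -0.2196    0.1394    5.2248    0.3638  -11.7334    0.1551
   -2.0593   -0.0373 -179.9882    0.1251  176.797 ] 15.175
[[-0.2, 0.5], [0.8, 1.4], [0.0, 0.2], [-0.4, 0.2]]
carrier z 0.11188182273012137 [ 0.4908 -0.2225] -3.8017917713220153 cost 0.6967215275955236
carrier z 0.11388182273012137 [ 0.4916 -0.2202] -3.8029633979888304 cost 0.7075448518088756
```

>>> {"name": "move_arm", "arguments": {
  "targets": [
    [[0, 0, 0.05], [0, 0, 0]],
    [[0, 0, 0.1], [0, 0, 0]],
    [[0, 0, 0.1], [0, 0, 0]],
    [[0, 0, 0.1], [0, 0, 0]]
  ]
}}

```text
time_s: 15.72
tcp_pos: [0.4884, -0.2195, 0.1376]
eef_rot: [180.0, -0.1, 176.8]
contact_force: [2.8, 0.5, -11.1]
gripper_width: 0.0154
gripper_force: 50.0
```

```bash
python3 m.py
```

```text
[  0.4885  -0.2195   0.1376   2.2511  -0.6742 -11.7741  -0.0696  -1.1452
   0.0052 179.9959  -0.0551 176.7735] 15.875
[[0.0, 0.5], [0.9, 1.1], [0.1, 0.2], [-0.1, 0.2]]
carrier z 0.11008607725633732 [ 0.4888 -0.2223] -3.6087292569049576 cost 0.4277389538692835
carrier z 0.11208607725633732 [ 0.4897 -0.2201] -3.6151824035319207 cost 0.44689694575380035
```

>>> {"name": "move_arm", "arguments": {
  "targets": [
    [[-0.07, 0, 0.05], [0, 0, 0]],
    [[-0.07, 0, 0.1], [0, 0, 0]],
    [[-0.07, 0, 0.1], [0, 0, 0]],
    [[-0.07, 0, 0.1], [0, 0, 0]]
  ]
}}

```text
time_s: 16.42
tcp_pos: [0.4893, -0.2196, 0.137]
eef_rot: [-180.0, -0.0, 176.8]
contact_force: [-0.8, 0.5, -6.9]
gripper_width: 0.0151
gripper_force: 50.0
```

```bash
python3 m.py
```

```text
[   0.4894   -0.2196    0.137    -0.7583   -0.1841   -6.7846    0.1494
    0.4797    0.0261 -179.9958   -0.0227  176.7796] 16.575
[[0.2, 0.6], [0.6, 1.2], [0.1, -0.1], [0.1, 0.3]]
carrier z 0.10945440969082551 [ 0.4897 -0.2224] -3.232146467381591 cost 0.4301198655264158
carrier z 0.11145440969082551 [ 0.4905 -0.2201] -3.2413304240364367 cost 0.4842088885724314
```

>>> {"name": "move_arm", "arguments": {
  "targets": [
    [[0, 0, 0], [0, 0, 0]],
    [[0, 0, 0], [0, 0, 0]],
    [[0, 0, 0], [0, 0, 0]]
  ],
  "squeeze": 20
}}

```text
time_s: 17.0
tcp_pos: [0.4897, -0.2194, 0.1368]
eef_rot: [180.0, -0.0, 176.8]
contact_force: [1.1, 0.9, -8.5]
gripper_width: 0.0153
gripper_force: 20.0
```

>>> {"name": "move_arm", "arguments": {
  "targets": [
    [[0, 0, 0], [0, 0, 0]],
    [[0, 0, 0], [0, 0, 0]],
    [[0, 0, 0], [0, 0, 0]]
  ],
  "squeeze": 10
}}

```text
time_s: 17.38
tcp_pos: [0.4897, -0.2194, 0.1368]
eef_rot: [180.0, 0.0, 176.8]
contact_force: [0.8, 1.8, -9.7]
gripper_width: 0.016
gripper_force: 10.0
```

```bash
python3 m.py
```

```text
[  0.4897  -0.2194   0.1368   1.1538   1.9348 -10.1473   0.7346  -0.4147
  -0.0434 179.9893   0.0048 176.7775] 17.525
[[0.3, 0.5], [0.7, 1.0], [0.1, 0.1], [0.2, 0.3]]
carrier z 0.10930513049090834 [ 0.4898 -0.2222] -3.356233430358473 cost 0.25076894119376103
carrier z 0.11130513049090834 [ 0.4907 -0.2199] -3.3637963445777483 cost 0.29674982827344487
```

>>> {"name": "move_arm", "arguments": {
  "targets": [
    [[0, 0, 0.05], [0, 0, 0]],
    [[0, 0, 0.1], [0, 0, 0]],
    [[0, 0, 0.15], [0, 0, 0]],
    [[0, 0, 0.15], [0, 0, 0]]
  ]
}}

```text
time_s: 18.08
tcp_pos: [0.4906, -0.2199, 0.1363]
eef_rot: [-180.0, 0.1, 176.8]
contact_force: [2.1, 1.5, -0.9]
gripper_width: 0.0163
gripper_force: 10.0
```

>>> {"name": "move_arm", "arguments": {
  "targets": [
    [[0, 0, 0], [0, 0, 0]],
    [[0, 0, 0], [0, 0, 0]],
    [[0, 0, 0], [0, 0, 0]]
  ],
  "squeeze": 6
}}

```text
time_s: 18.45
tcp_pos: [0.4906, -0.2199, 0.1362]
eef_rot: [-180.0, 0.1, 176.8]
contact_force: [2.9, 1.1, 3.3]
gripper_width: 0.0161
gripper_force: 6.0
```

```bash
python3 m.py
```

```text
[   0.4906   -0.2199    0.1362    3.524     0.3575    4.6967    0.265
   -1.2745    0.0851 -179.9624    0.1121  176.8003] 18.6
[[0.6, 0.9], [0.9, 0.8], [0.5, -0.3], [0.6, 0.5]]
carrier z 0.10868667098297152 [ 0.4902 -0.2222] -2.893293373633048 cost 0.4599159001171025
carrier z 0.11068667098297152 [ 0.491 -0.22 ] -2.910546548856672 cost 0.5126325997122014
```

>>> {"name": "move_arm", "arguments": {
  "targets": [
    [[0, 0, 0], [0, 0, 0]],
    [[0, 0, 0], [0, 0, 0]],
    [[0, 0, 0], [0, 0, 0]]
  ],
  "squeeze": 3
}}

```text
time_s: 19.02
tcp_pos: [0.4895, -0.2198, 0.1354]
eef_rot: [-180.0, -0.0, 176.8]
contact_force: [3.7, -3.0, 2.7]
gripper_width: 0.016
gripper_force: 3.0
```

>>> {"name": "move_arm", "arguments": {
  "targets": [
    [[0, 0, 0], [0, 0, 0]],
    [[0, 0, 0], [0, 0, 0]],
    [[0, 0, 0], [0, 0, 0]],
    [[0, 0, 0], [0, 0, 0]]
  ],
  "jaw": 3.2
}}

```text
time_s: 19.52
tcp_pos: [0.4893, -0.2195, 0.1352]
eef_rot: [180.0, -0.0, 176.8]
contact_force: [-0.2, -0.8, -0.5]
gripper_width: 0.0322
gripper_force: 0.0
```

```bash
python3 m.py
```

```text
[  0.4895  -0.2195   0.1353  -0.3372  -0.3343   0.088   -0.0232   0.0048
   0.0034 179.9944  -0.0163 176.7771] 19.675
[[-0.0, 0.6], [-0.5, -1.1], [-0.2, -0.7], [-0.0, 0.2]]
carrier z 0.10780482416243231 [ 0.4896 -0.2244] -2.247078750088997 cost 0.6914466632161012
carrier z 0.10980482416243231 [ 0.4905 -0.2222] -2.255455485751962 cost 0.6742846841321115
```

View pics/last_s.png

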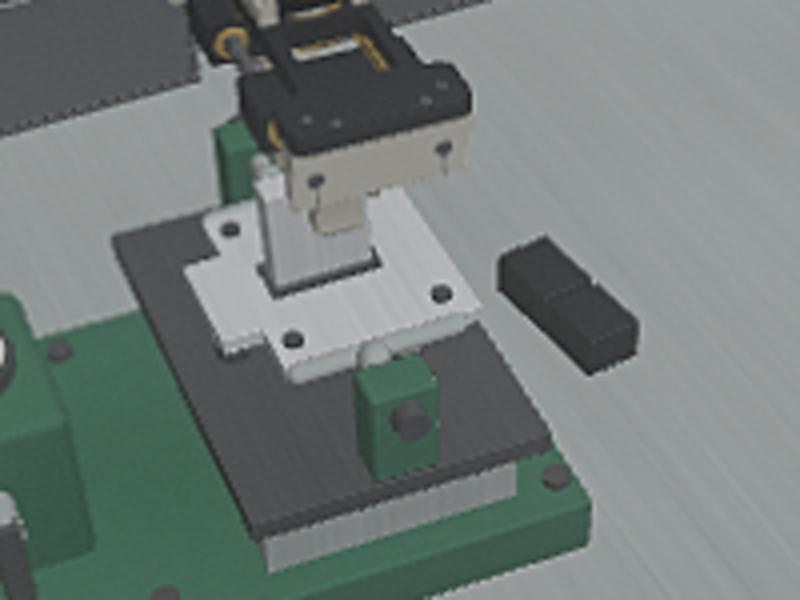

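The plate is on the balls and both noses are over its rims (near one at crop px (375,355)). I lift away and measure whether it is home.

>>> {"name": "move_arm", "arguments": {
  "targets": [
    [[0, 0, -2], [0, 0, 0]],
    [[0, 0, -6], [0, 0, 0]],
    [[0, 0, -12], [0, 0, 0]],
    [[6, 0, -16], [0, 0, 0]],
    [[10, 0, -18], [0, 0, 0]]
  ]
}}

```text
time_s: 20.35
tcp_pos: [0.3889, -0.2139, 0.3169]
eef_rot: [-180.0, 0.1, 176.8]
contact_force: [-0.7, 0.4, 0.2]
gripper_width: 0.0321
gripper_force: 0.0
```

>>> {"name": "move_arm", "arguments": {
  "targets": [
    [[0, 6, 0], [0, 0, 0]],
    [[0, 12, 0], [0, 0, 0]],
    [[0, 18, 0], [0, 0, 0]],
    [[0, 24, 0], [0, 0, 0]],
    [[0, 28, 0], [0, 0, 0]]
  ]
}}

```text
time_s: 20.98
tcp_pos: [0.4051, 0.0679, 0.3157]
eef_rot: [180.0, 0.0, 176.9]
contact_force: [0.4, 0.3, -0.1]
gripper_width: 0.0316
gripper_force: 0.0
```

```bash
cat > f.py <<'E'
from h import *
from scipy.optimize import least_squares as LS
np.set_printoptions(precision=4,suppress=True)
C={n:viewer.capture(n) for n in("scene","top")}
M=np.array([[30,-45,17],[-45,-45,17],[-45,45,17],[30,45,17]])/1000
def pose(v,M): return Ro.from_euler("zyx",v[3:6]).apply(M)+v[:3]
v0=[.492,-.22,.1094,-.0555,0,0]
U={}
for n,c in C.items():
    inv=cv2.bitwise_not(c["image"]);e=px(c,pose(v0,M));U[n]=np.array([blob(inv,q,4)[0] for q in e]);print(n,(U[n]-e).round(1).tolist())
H=[tri([(C["scene"],U["scene"][i]),(C["top"],U["top"][i])]) for i in range(4)];print("holes",np.array(H))
f=LS(lambda v:np.r_[tuple((px(C[n],pose(v,M))-U[n]).ravel() for n in C)],v0,x_scale=[.01]*3+[.1]*3);print("pose",f.x[:3],np.degrees(f.x[3:]),"cost",f.cost)
for n,(x0,y0) in(("scene",(190,100)),("top",(350,165))):cv2.imwrite(f"pics/f_{n}.png",cv2.resize(C[n]["image"][y0:y0+150,x0:x0+200],(800,600),interpolation=2))
E
python3 f.py
```

```text
scene [[0.2, -0.1], [0.1, -1.1], [0.2, -1.6], [0.4, -0.7]]
top [[0.2, 0.9], [0.6, 0.4], [0.6, 0.8], [0.3, 0.7]]
holes [[ 0.5183 -0.2673  0.1256]
 [ 0.4437 -0.2633  0.1281]
 [ 0.4481 -0.1736  0.1291]
 [ 0.5231 -0.1772  0.1273]]
pose [ 0.4903 -0.2205  0.1103] [-2.9379  1.6122  0.8994] cost 0.13925845557380107
```

View pics/f_scene.png

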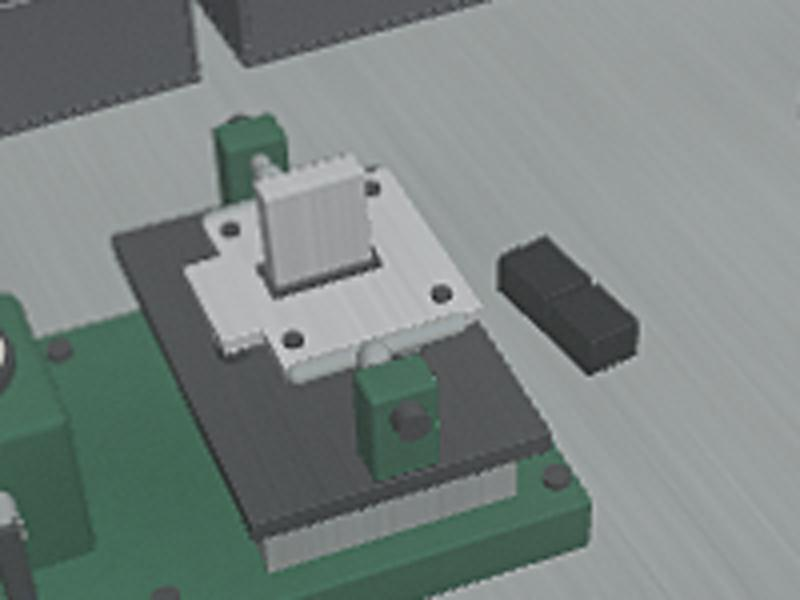

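```bash
cat > g.py <<'E'
from h import *
from scipy.optimize import least_squares as LS
np.set_printoptions(precision=4,suppress=True)
M=np.array([[30,-45,17],[-45,-45,17],[-45,45,17],[30,45,17]])/1000
def pose(v,M): return Ro.from_euler("zyx",v[3:6]).apply(M)+v[:3]
def hole(im,uv,rad=6):
    g=cv2.cvtColor(im,6).astype(np.float32);u,v=np.round(uv).astype(int);best=None
    p=g[v-rad:v+rad+1,u-rad:u+rad+1];Y,X=np.mgrid[-rad:rad+1,-rad:rad+1]
    du,dv=uv-[u,v]
    def res(q): # gaussian dip on plane
        a,b,c,d,x,y,sx,sy,th=q;A=(X-x)*np.cos(th)+(Y-y)*np.sin(th);B=(Y-y)*np.cos(th)-(X-x)*np.sin(th)
        return ((a+b*X+c*Y-d*np.exp(-(A/sx)**2/2-(B/sy)**2/2))-p)[np.hypot(X-du,Y-dv)<4.2]
    f=LS(res,[180,0,0,80,du,dv,1.5,1.5,0.],loss="soft_l1",f_scale=5);return f.x[4:6]+[u,v]
def fit(I,C,v0):
    for k in range(2):
        U={n:np.array([hole(I[n],q) for q in px(C[n],pose(v0,M))]) for n in I}
        f=LS(lambda v:np.r_[tuple((px(C[n],pose(v,M))-U[n]).ravel() for n in C)],v0,x_scale=[.01]*3+[.1]*3,loss="soft_l1");v0=f.x
    print("pose",f.x[:3],np.degrees(f.x[3:]),"cost",f.cost,{n:(px(C[n],pose(v0,M))-U[n]).round(1).tolist() for n in I})
if __name__=="__main__":
    C={};I={}
    for n in("scene","top"):
        q=[viewer.capture(n) for i in range(5)];C[n]=q[0];I[n]=np.mean([x["image"] for x in q],0).astype(np.uint8)
    J={n:cv2.imread(f"pics/{n}0.png") for n in I}
    print("initial");fit(J,C,[.4705,.179,0,np.radians(10.5),0,0])
    print("now");fit(I,C,[.4903,-.2205,.1103,-.053,0,0]);print(r.get_state()["time_s"])
E
python3 g.py
```

```text
initial
pose [ 0.4807  0.1744 -0.0066] [  3.6782  -8.8589 -13.8021] cost 18.523372140949228 {'scene': [[-1.4, -3.1], [0.8, 1.9], [0.5, -0.0], [2.8, 0.2]], 'top': [[0.4, -1.2], [-1.7, -0.7], [0.7, -4.5], [3.2, 4.7]]}
now
pose [ 0.4903 -0.2206  0.1102] [-3.1234  1.3591  0.7536] cost 0.32302150833716614 {'scene': [[0.4, 0.0], [-0.0, 0.0], [0.3, 0.0], [0.3, 0.0]], 'top': [[0.2, -0.2], [-0.0, -0.2], [0.1, -0.3], [0.2, -0.2]]}
21.575
```

```bash
python3 - <<'E'
from g import *
C={n:viewer.capture(n) for n in("scene","top")}
J={n:cv2.imread(f"pics/{n}0.png") for n in C}
v0=np.array([.4705,.179,0,np.radians(10.5),0,0])
U={n:np.array([blob(cv2.bitwise_not(J[n]),q,4)[0] for q in px(C[n],pose(v0,M))]) for n in J}
for n in C: print(n,(U[n]-px(C[n],pose(v0,M))).round(1).tolist())
f=LS(lambda v:np.r_[tuple((px(C[n],pose(v,M))-U[n]).ravel() for n in C)],v0,x_scale=[.01]*3+[.1]*3,loss="soft_l1",f_scale=.5);print(f.x[:3],np.degrees(f.x[3:]),f.cost)
print({n:(px(C[n],pose(f.x,M))-U[n]).round(1).tolist() for n in C})
# balls refit jointly
A={"scene":np.array([[247.61,181.61],[291.39,183.39],[277.08,160.23]]),"top":np.array([[418,220],[399.16,255.26],[435.47,256.43]])}
Bm=np.array([[45,0,-5],[-30,38,-5],[-30,-38,-5]])/1000
f=LS(lambda v:np.r_[tuple((px(C[n],pose(v,Bm))-A[n]).ravel() for n in C)],[.49,-.22,.11,-.05,0,0],x_scale=[.01]*3+[.1]*3);print("bed",f.x[:3],np.degrees(f.x[3:]),f.cost)
E
```

```text
scene [[-0.5, -0.1], [-0.5, -0.1], [-0.6, 0.1], [-0.6, 0.1]]
top [[0.2, -0.2], [0.0, -0.3], [-0.1, -0.0], [0.2, -0.3]]
[0.4712 0.1786 0.    ] [10.4185  0.0843 -0.2999] 0.10184312514236243
{'scene': [[0.1, 0.0], [0.1, -0.0], [0.1, -0.0], [0.0, 0.0]], 'top': [[-0.1, -0.1], [0.1, 0.0], [0.3, -0.3], [-0.0, -0.1]]}
bed [ 0.492  -0.2197  0.1095] [-3.1531 -0.0783 -0.3289] 0.24821497023558087
```

The same fit on the starting pictures gives z = 0.000 and tilt under 0.3°, so the present 1.4° pitch and 0.8° roll are real. The plate sits about 1.7 mm short in x, with B and C riding high. I regrip lightly and nudge it +x.

```bash
python3 - <<'E'
from h import *
S=[]
for i in range(2): viewer.capture("wrist");s=r.get_state();S.append(s["tcp_pos"])
p=np.mean(S,0);print(p,s["eef_rot"])
plan([(.490,-.2194,.23,-183.15)],(*p,-183.15))
E
```

```text
[0.40552493 0.06535554 0.31540515] [ 1.79998554e+02 -1.78260424e-03  1.76752039e+02]
[[-10.0, -27.97, 8.54], [0.0, 0.0, 0.0]]
```

>>> {"name": "move_arm", "arguments": {
  "targets": [
    [[-3, -6, 0], [0, 0, 0]],
    [[-6, -12, 0], [0, 0, 0]],
    [[-8, -18, 1], [0, 0, 0]],
    [[-9, -24, 4], [0, 0, 0]],
    [[-10, -28, 8.5], [0, 0, 0]]
  ]
}}

```text
time_s: 22.4
tcp_pos: [0.4891, -0.2129, 0.2393]
eef_rot: [-180.0, 0.2, 176.7]
contact_force: [2.0, 0.5, -0.3]
gripper_width: 0.032
gripper_force: 0.0
```

>>> {"name": "move_arm", "arguments": {
  "targets": [
    [[0, 0, 0], [0, 0, 0]],
    [[0, 0, 0], [0, 0, 0]],
    [[0, 0, 0], [0, 0, 0]],
    [[0, 0, 0], [0, 0, 0]]
  ]
}}

```text
time_s: 22.9
tcp_pos: [0.4886, -0.2095, 0.2402]
eef_rot: [180.0, 0.1, 176.9]
contact_force: [0.1, -0.3, 0.9]
gripper_width: 0.0319
gripper_force: 0.0
```

>>> {"name": "move_arm", "arguments": {
  "targets": [
    [[-0.2, -0.98, 2], [0, 0, 0]],
    [[-0.2, -0.98, 4], [0, 0, 0]],
    [[-0.2, -0.98, 5], [0, 0, 0]],
    [[-0.2, -0.98, 5], [0, 0, 0]],
    [[-0.2, -0.98, 5], [0, 0, 0]]
  ],
  "jaw": 4.0
}}

```text
time_s: 23.52
tcp_pos: [0.4901, -0.2202, 0.19]
eef_rot: [-180.0, 0.1, 176.8]
contact_force: [0.1, -0.4, -0.1]
gripper_width: 0.04
gripper_force: 0.0
```

>>> {"name": "move_arm", "arguments": {
  "targets": [
    [[0, 0, 2], [0, 0, 0]],
    [[0, 0, 4], [0, 0, 0]],
    [[0, 0, 5], [0, 0, 0]],
    [[0, 0, 5], [0, 0, 0]],
    [[0, 0, 5], [0, 0, 0]]
  ]
}}

```text
time_s: 24.15
tcp_pos: [0.4901, -0.2204, 0.14]
eef_rot: [-180.0, 0.1, 176.8]
contact_force: [-0.4, 0.5, 0.4]
gripper_width: 0.0398
gripper_force: 0.0
```

```bash
python3 - <<'E'
from h import *
for i in range(3): viewer.capture("wrist");s=r.get_state();print(s["tcp_pos"],s["contact_force"],s["eef_rot"])
E
```

```text
[ 0.49007609 -0.22041466  0.13999486] [-0.19604911 -0.85013033  1.10133233] [-1.79984779e+02  8.20006028e-02  1.76787664e+02]
[ 0.49001095 -0.22035363  0.1399104 ] [-0.65107543 -0.19865743  0.5778201 ] [-1.79989039e+02  7.92384286e-02  1.76786167e+02]
[ 0.48989853 -0.22035045  0.13978745] [ 0.77664819  0.0250903  -0.66769921] [-1.79991825e+02  6.91911582e-02  1.76785336e+02]
```

>>> {"name": "move_arm", "arguments": {
  "targets": [
    [[0, 0.08, 0.2], [0, 0, 0]],
    [[0, 0.08, 0.3], [0, 0, 0]],
    [[0, 0.08, 0.3], [0, 0, 0]],
    [[0, 0.08, 0.3], [0, 0, 0]]
  ]
}}

```text
time_s: 24.8
tcp_pos: [0.4895, -0.2194, 0.1361]
eef_rot: [-180.0, -0.0, 176.8]
contact_force: [-0.1, 0.4, -0.3]
gripper_width: 0.0396
gripper_force: 0.0
```

>>> {"name": "move_arm", "arguments": {
  "targets": [
    [[0, 0, 0], [0, 0, 0]],
    [[0, 0, 0], [0, 0, 0]],
    [[0, 0, 0], [0, 0, 0]],
    [[0, 0, 0], [0, 0, 0]],
    [[0, 0, 0], [0, 0, 0]]
  ],
  "jaw": 1.0,
  "squeeze": 10
}}

```text
time_s: 25.42
tcp_pos: [0.4899, -0.2191, 0.1357]
eef_rot: [180.0, 0.0, 176.8]
contact_force: [3.2, 1.2, -5.5]
gripper_width: 0.0158
gripper_force: 10.0
```

>>> {"name": "move_arm", "arguments": {
  "targets": [
    [[-0.05, 0, 0], [0, 0, 0]],
    [[-0.1, 0, 0], [0, 0, 0]],
    [[-0.1, 0, 0], [0, 0, 0]]
  ]
}}

```text
time_s: 25.8
tcp_pos: [0.49, -0.2193, 0.1356]
eef_rot: [180.0, -0.1, 176.8]
contact_force: [1.7, 2.2, -7.1]
gripper_width: 0.0162
gripper_force: 10.0
```

>>> {"name": "move_arm", "arguments": {
  "targets": [
    [[-0.05, 0, 0.03], [0, 0, 0]],
    [[-0.1, 0, 0.06], [0, 0, 0]],
    [[-0.1, 0, 0.1], [0, 0, 0]],
    [[-0.1, 0, 0.1], [0, 0, 0]]
  ]
}}

```text
time_s: 26.3
tcp_pos: [0.4908, -0.2198, 0.1351]
eef_rot: [-180.0, -0.1, 176.8]
contact_force: [-4.1, 1.4, -2.5]
gripper_width: 0.0159
gripper_force: 10.0
```

```bash
python3 m.py
```

```text
[   0.4908   -0.2198    0.1351   -4.5685    1.1994   -1.451     0.4223
    1.6373    0.0447 -179.9871   -0.0589  176.7705] 26.45
[[-0.6, 0.9], [-0.1, 1.3], [-0.4, 0.3], [-0.4, 0.8]]
carrier z 0.10755423790113489 [ 0.4926 -0.2221] -2.9888363059911462 cost 0.3682800878066761
carrier z 0.10955423790113489 [ 0.4935 -0.2199] -2.9978101508267883 cost 0.3832577906586059
```

>>> {"name": "move_arm", "arguments": {
  "targets": [
    [[0.06, 0, 0], [0, 0, 0]],
    [[0.06, 0, 0], [0, 0, 0]],
    [[0.06, 0, 0], [0, 0, 0]]
  ]
}}

```text
time_s: 26.88
tcp_pos: [0.4908, -0.2197, 0.1351]
eef_rot: [-180.0, -0.0, 176.8]
contact_force: [-3.7, -0.3, -2.1]
gripper_width: 0.0158
gripper_force: 10.0
```

>>> {"name": "move_arm", "arguments": {
  "targets": [
    [[0, 0, 0], [0, 0, 0]],
    [[0, 0, 0], [0, 0, 0]],
    [[0, 0, 0], [0, 0, 0]]
  ],
  "squeeze": 4
}}

```text
time_s: 27.25
tcp_pos: [0.4909, -0.2196, 0.135]
eef_rot: [-180.0, -0.0, 176.8]
contact_force: [-2.5, -1.8, -3.0]
gripper_width: 0.0162
gripper_force: 4.0
```

```bash
python3 m.py
```

```text
[  0.4909  -0.2195   0.135   -3.7338  -0.8877  -3.7197  -0.3878   1.2143
  -0.0092 179.9961  -0.0008 176.7763] 27.4
[[-0.7, 0.8], [-0.1, 1.2], [-0.7, 0.3], [-0.5, 0.7]]
carrier z 0.10749980826100264 [ 0.4928 -0.2221] -3.103416641275855 cost 0.3043586819176147
carrier z 0.10949980826100264 [ 0.4936 -0.2199] -3.111503119131771 cost 0.3352292350660262
```

>>> {"name": "move_arm", "arguments": {
  "targets": [
    [[0, 0, 0], [0, 0, 0]],
    [[0, 0, 0], [0, 0, 0]],
    [[0, 0, 0], [0, 0, 0]],
    [[0, 0, 0], [0, 0, 0]]
  ],
  "jaw": 3.2
}}

```text
time_s: 27.95
tcp_pos: [0.4912, -0.2195, 0.1353]
eef_rot: [-180.0, 0.0, 176.8]
contact_force: [0.1, -0.9, -0.2]
gripper_width: 0.0317
gripper_force: 0.0
```

>>> {"name": "move_arm", "arguments": {
  "targets": [
    [[0, 0, -2], [0, 0, 0]],
    [[0, 0, -6], [0, 0, 0]],
    [[0, 0, -12], [0, 0, 0]],
    [[6, 0, -16], [0, 0, 0]],
    [[10, 0, -18], [0, 0, 0]]
  ]
}}

```text
time_s: 28.58
tcp_pos: [0.3903, -0.2139, 0.3166]
eef_rot: [-180.0, 0.1, 176.8]
contact_force: [-0.1, -0.0, 0.4]
gripper_width: 0.0318
gripper_force: 0.0
```

>>> {"name": "move_arm", "arguments": {
  "targets": [
    [[0, 6, 0], [0, 0, 0]],
    [[0, 12, 0], [0, 0, 0]],
    [[0, 18, 0], [0, 0, 0]],
    [[0, 24, 0], [0, 0, 0]],
    [[0, 28, 0], [0, 0, 0]]
  ]
}}

```text
time_s: 29.2
tcp_pos: [0.4065, 0.068, 0.3155]
eef_rot: [179.9, 0.1, 176.9]
contact_force: [2.2, -1.0, 0.3]
gripper_width: 0.0321
gripper_force: 0.0
```

```bash
python3 f.py; python3 g.py | tail -2
```

```text
scene [[-0.9, 0.3], [-0.4, 0.2], [-0.8, -0.2], [-0.7, 0.2]]
top [[0.0, -0.1], [0.2, -0.6], [0.0, -0.3], [0.3, -0.4]]
holes [[ 0.5205 -0.2672  0.1254]
 [ 0.4456 -0.2628  0.1259]
 [ 0.4506 -0.1728  0.1269]
 [ 0.5255 -0.1775  0.1257]]
pose [ 0.4929 -0.2204  0.1089] [-3.2553  0.4284  0.459 ] cost 0.24717908913013448
pose [ 0.4928 -0.2202  0.1094] [-3.2009  0.2582  0.8198] cost 0.3296507430165019 {'scene': [[0.6, -0.1], [-0.3, 0.1], [0.3, -0.0], [0.1, 0.1]], 'top': [[0.1, -0.1], [-0.0, -0.0], [0.2, -0.2], [0.1, -0.2]]}
29.8
```

```bash
cat > k.py <<'E'
from g import *
C={n:viewer.capture(n) for n in("scene","top","wrist")}
v0=np.array([.4928,-.2203,.1092,-.0565,.005,.008])
for n in C: print(n,px(C[n],pose(v0,M)).round(0).tolist())
cv2.imwrite("pics/k.png",C["wrist"]["image"]);print(r.get_state()["tcp_pos"])
E
python3 k.py
```

```text
scene [[246.0, 157.0], [282.0, 148.0], [299.0, 175.0], [262.0, 185.0]]
top [[442.0, 226.0], [441.0, 263.0], [398.0, 261.0], [398.0, 225.0]]
wrist [[59.0, 313.0], [46.0, 256.0], [118.0, 256.0], [129.0, 314.0]]
[0.4068 0.0653 0.3151]
```

>>> {"name": "move_arm", "arguments": {
  "targets": [
    [[-7, -3, 0], [0, 0, 0]],
    [[-7, -3, 0], [0, 0, 0]],
    [[-7, -3, 0], [0, 0, 0]],
    [[-7, -3, 0], [0, 0, 0]],
    [[-7, -3, 0], [0, 0, 0]]
  ]
}}

```text
time_s: 30.58
tcp_pos: [0.4744, 0.0321, 0.3155]
eef_rot: [180.0, 0.0, 176.8]
contact_force: [0.1, -0.6, -0.1]
gripper_width: 0.032
gripper_force: 0.0
```

```bash
python3 - <<'E'
from g import *
C={};I={}
for n in("scene","top","wrist"):
    q=[viewer.capture(n) for i in range(1 if n=="wrist" else 4)];C[n]=q[0];I[n]=np.mean([x["image"] for x in q],0).astype(np.uint8)
v0=np.array([.4928,-.2203,.1092,-.0565,.005,.008])
cv2.imwrite("pics/k.png",I["wrist"])
U={}
for n in C:
    e=px(C[n],pose(v0,M));U[n]=np.array([blob(cv2.bitwise_not(I[n]),q,4 if n!="wrist" else 8)[0] for q in e]);print(n,e.round(0).tolist(),(U[n]-e).round(1).tolist())
def res(v,W):
    o=[]
    for n in C:
        d=px(C[n],pose(v,M))-U[n]
        if n=="wrist": d=(d-v[6:8])*.7
        if n in W:o.append(d.ravel())
    return np.r_[tuple(o),np.array(v[6:8])*.05]
for W in(("scene","top"),("scene","top","wrist"),("scene","wrist"),("top","wrist")):
    f=LS(res,[*v0,0,0],args=(W,),x_scale=[.01]*3+[.1]*3+[5]*2);print(W,f.x[:3],np.degrees(f.x[3:6]),f.x[6:],f.cost)
print(r.get_state()["time_s"],r.get_state()["tcp_pos"])
E
```

```text
scene [[246.0, 157.0], [282.0, 148.0], [299.0, 175.0], [262.0, 185.0]] [[-0.5, 0.1], [0.0, 0.1], [-0.3, -0.0], [-0.1, 0.2]]
top [[442.0, 226.0], [441.0, 263.0], [398.0, 261.0], [398.0, 225.0]] [[-0.1, 0.3], [0.0, -0.1], [-0.1, 0.1], [0.1, 0.0]]
wrist [[70.0, 260.0], [57.0, 197.0], [134.0, 196.0], [144.0, 260.0]] [[-4.3, 1.8], [-0.1, 1.5], [0.2, 1.3], [0.3, 1.3]]Traceback (most recent call last):
  File "<stdin>", line 18, in <module>
    return func(*args, **kwargs)
    vector_fun = VectorFunction(
        fun_wrapped,
    ...<6 lines>...
        workers=workers
    )
    self._update_fun()
    ~~~~~~~~~~~~~~~~^^
    self.f = self.fun_wrapped(xp_copy(self.x))
             ~~~~~~~~~~~~~~~~^^^^^^^^^^^^^^^^^
    return np.atleast_1d(self.fun(x))
                         ~~~~~~~~^^^
    return self.f(x, *self.args, **self.kwargs)
           ~~~~~~^^^^^^^^^^^^^^^^^^^^^^^^^^^^^^
  File "<stdin>", line 16, in res
    res = self.concatenate(tuple(objs), axis=axis)
ValueError: all the input arrays must have same number of dimensions, but the array at index 0 has 2 dimension(s) and the array at index 1 has 1 dimension(s)
```

View pics/k.png

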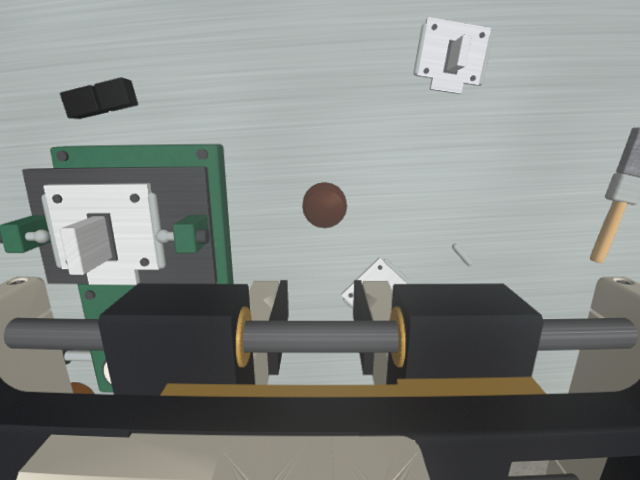

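The wrist picture shows the plate between the noses, at (40,236) and (163,237) on each rim. The front hole on the -y side is hidden by the fin at (85,245), so I leave it out of the fit.

```bash
python3 - <<'E'
from g import *
C={};I={}
for n in("scene","top","wrist"):
    q=[viewer.capture(n) for i in range(4)];C[n]=q[-1];I[n]=(q[-1]["image"] if n=="wrist" else np.mean([x["image"] for x in q],0).astype(np.uint8))
v0=np.array([.4928,-.2203,.1092,-.0565,.005,.008])
U={}
for n in C:
    e=px(C[n],pose(v0,M));U[n]=np.array([blob(cv2.bitwise_not(I[n]),q,4 if n!="wrist" else 8)[0] for q in e])
def res(v,W):
    o=[]
    for n in W:
        d=px(C[n],pose(v,M))-U[n]
        if n=="wrist": d=(d-v[6:8])[1:]
        o+=list(d.ravel())
    return np.array(o+list(v[6:8]*.02))
for W in(("scene","top"),("scene","top","wrist"),("scene","wrist"),("top","wrist")):
    f=LS(res,[*v0,0,0],args=(W,),x_scale=[.01]*3+[.1]*3+[5]*2);print(W,f.x[:3],np.degrees(f.x[3:6]),f.x[6:],f.cost)
f=LS(lambda q:res([.492+q[0],-.2197+q[1],.1095+q[2],q[3],0,0,q[4],q[5]] if 0 else np.array([q[0],q[1],q[2],q[3],0,0,q[4],q[5]]),("scene","top","wrist")),[.492,-.22,.1095,-.055,0,0],x_scale=[.01]*3+[.1]+[5]*2);print("flat",f.x,f.cost)
print(r.get_state()["time_s"])
E
```

```text
('scene', 'top') [ 0.4929 -0.2204  0.1089] [-3.2695  0.4666  0.4815] [0. 0.] 0.20760555770488898
('scene', 'top', 'wrist') [ 0.4929 -0.2205  0.109 ] [-3.2058  0.4061  0.2421] [-0.0155 -1.2467] 0.24159675349743778
('scene', 'wrist') [ 0.4936 -0.2193  0.11  ] [-3.1231  0.2705  0.3344] [ 0.4899 -0.5239] 0.10329886612938903
('top', 'wrist') [ 0.4927 -0.2205  0.1086] [-3.2189  0.2954 -0.0315] [ 0.211  -1.5323] 0.06886728769310228
flat [ 0.493  -0.2205  0.109  -0.0547  0.0459 -1.2918] 0.28621263676103226
31.625
```

Adding the wrist view puts the tilt at or below about 0.4°, close to the scatter of the flat-on-table reference. Height is 0.109 m against 0.1095 m expected, and both catches are over the rims, so the plate is home. I hand in.

```bash
python3 -c "
from plant import r
print(r.close_job())"
```

```text
the job is handed in; nothing more can be done
None
```

The carrier plate sits on the gauge's three balls, tongue towards the head, with both catches passed and the gripper clear. By camera it is level to within about 0.4° and about 1 mm from where the balls were measured. The job is handed in at about 32 s, and no pass or fail result came back.

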